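# Trial fit of a taper-shank polishing bob

### The arm

A 7-joint arm with a two-finger parallel gripper is mounted at the origin on a cart in front of the work surface, level with it; the furniture and walls round the work are solid. World frame = base frame: x ahead of the robot, y to its left, z up, the work surface at z = 0. Lengths are in mm, angles in rad, forces in N, time in s.
With the tool pointing down it reaches from about 400 to 850 mm from the base axis. Payload 10.4 kg.
Tool frame: the origin (TCP) lies on the mounting face of the last link; the fingertips stand 182 mm ahead of it and the grasp point (between the pads) lies 164 mm ahead of it; z points along the fingers, y is the line along which they close (so a half turn about z gives the same grasp; the last joint's range is limited). The gripper opens to 87 mm and grips with 3 to 60 N. Pads are 19 mm wide; open, the fingers measure 117 mm over their backs; the gripper's body (75 mm by 190 mm) begins 51 mm behind the grasp point.
Start: joints at [-1.348, 0.332, -0.065, 1.46, 0.022, 1.35, -0.088], TCP at [152.068, 606.224, 404.776] pointing down, gripper open.
Joint ranges: [-2.6, 2.6], [-0.5, 2.12], [-1.47, 1.34], [0.16, 2.42], [-1.27, 4.41], [0.06, 2.06], [-2.6, 2.6]. Speed limits (rad/s): [2.22, 2.22, 2.79, 2.79, 3.14, 3.14, 3.14].

### API

Orientations are given as a unit quaternion [w, x, y, z].
In Python, from bench import manip, viewer, ticket gives the robot as it stands. The module is installed in compiled form; this text tells all that it offers.
- The arm moves only by the tool move_arm, never from a script. Its argument "moves" is one flat list of numbers, 7 for each row, row after row: the opening, from 0 (shut) to 1 (fully open), then the shift along the tool's x, y, z in m, then the turn, a rotation vector about the tool's x, y, z in degrees. In form: [hand, x, y, z, rx, ry, rz, hand, x, y, z, rx, ry, rz, ...]. A call has 1 to 20 rows; each row is the pose to reach, as a shift and turn from the pose commanded when the call began, along the tool's axes at that moment; what a row does not reach only later rows make up. A row lasts 1/8 s, in which the tool goes at most 62.5 mm and 10.7 degrees, less where a joint would pass 70% of its speed; a pose out of reach is approached as far as the arm can. A call with a gripper value outside its range is refused whole. The fingers move at their own pace and stop on an object; "newtons" is the grip in N (left out, the last holds). Time passes only in rows, so rows that repeat a pose let the fingers close. It gives the time, the measured TCP pose, the force, the opening and the grip force at its end, in the units of the state.
- manip.observe(): the state, without advancing time (a new reading comes with each control period).
- viewer.capture(name): name is "scene" or "top" or "wrist"; returns a dict with "image" (384x512x3 uint8, blue, green, red), "camera_matrix" (3x3 intrinsics, pixels), "dist_coeffs" ([k1, k2, p1, p2, k3] as OpenCV has them; the pictures are not rectified), "camera_from_world" (4x4, takes a point from world to camera coordinates). Camera axes: x right, y up, looking along -z (the intrinsics and any distortion apply to the point x, -y, -z); pixel columns grow to the right and rows downward; lengths in mm; the calibration is good to about 2 mm. A picture is of the moment at which its call begins. There is no depth.
- ticket.hand_in(): hands the job in; it is judged then, once.
Trained networks look in the newest picture that a camera, given by its name, has taken for a name from the list of things; names that differ only in an ending like _2 or _b are one class to them, and where a whole thing is asked for, a point or a joint stands for the part that bears it (a point fixed in the world has none). Each returns a list of dicts, best first, with "confidence" (0 to 1); they miss things now and then, are a little off and sometimes report something else, mostly with a low value. They report only what shows in the picture. A call takes as long as a camera call. They do not tell look-alikes from the thing itself.
- viewer.cut_out(thing, camera): "region" (384x512 bool, what is visible of it) and "bbox" ([centre column, centre row, width, height] in pixels, round what is visible of it).
The state is a dict: "clock": time; "joint_positions": joint angles; "joint_velocities": joint speeds; "joint_torque": joint torques, N m; "tool_pos": TCP position; "eef_rot": TCP orientation; "contact_force": force on the tool from outside, world axes, zero at the start; "ft_torque": the same for the moment, N m; "width": finger opening in mm; "grasp_force": force on a finger pad.
Only numpy, scipy, OpenCV 4.12 (cv2) and the standard library are available. Lean on these libraries where they do the work, as an engineer would, in place of code of your own. Each camera call takes 0.05 s, during which the arm holds its last target. There are 200 camera calls.

### The job

Try the new white felt polishing bob in the bench polisher: set its taper shank in the upright spindle, turn it by feel until the tang drops into the slot, and press it home with a firm twisting push (about 15 N, no ramming) so that it holds by itself when let go. Then free it without pulling: drive the drift key through the spindle's cross slot until the wedge lifts the bob, draw the key out and lay it on the table clear of the polisher, and stand the bob upright in a hole of the rack again. Leave the other things as they are.

Things in the scene. Friction and masses are not known exactly. Their poses are not given: they have to be found in the camera images.
- polisher: small bench polisher, blue-grey box 190 x 130 mm, 55 mm high, screwed to the table; dark round motor behind (local x 48 to 120 mm) up to z = 96 mm, light grey belt guard up to z = 64 mm; front with red switch faces its own -x. Origin on the table, on the axis of the upright steel spindle: 40 mm thick, top end at z = 135 mm. A bearing flange 72 mm wide round its foot reaches z = 62 mm
- bore_mouth (a point): centre of the spindle's top end, z = 135 mm. Conical bore: 28.6 mm wide at the mouth, 18 mm wide at its flat floor 38 mm down (z = 97 mm), which the cross slot cuts. A bob standing there with its tang across the slot has its origin at z = 153 mm; with the tang in the slot and pushed home at z = 140.5 to 142 mm, its collar then about 6 mm above the spindle's end
- slot_floor (a point): on the spindle's axis, on the floor of the cross slot, z = 75 mm. The slot is 9.5 mm wide, runs right through, open at both sides, z = 75 to 97 mm, along the polisher's y at spindle angle 0. The spindle turns stiffly (0.06 N m) up to 1.2 rad either way and stays put; it starts within 0.5 rad of 0. Its angle is not measured: see it or feel for it; a seated bob shows it to within 9 degrees
- bob: white felt polishing bob, 0.11 to 0.22 kg, upright in a rack hole. Origin: centre of the steel collar's underside, z up. Collar 42 mm thick, z 0 to 7; felt head 48 mm thick, z 7 to 38; brass nut z 38 to 58, 14 mm across its two flats (along x), 22 mm wide (y). Below: taper shank 42 mm long, 29 to 18.5 mm thick. The taper grips: pressed home with 12 to 20 N it holds; over 35 N is ramming
- tang_tip (a point): end of the bob's flat tang, 56 mm below the bob's origin; tang 7 mm thick (x), 16 mm wide (y), 14 mm long, its end rounded. It lies along the bob's y, parallel to the nut's flats; half a turn makes no difference. It enters the slot within about 9 degrees either way: some 6 degrees on past the edge where it first drops it is near the middle. With the bob home it ends 10 mm above the slot's floor
- rack: beech block 85 (x) x 190 (y) x 62 mm high, fixed, with two holes 33 mm wide right through at (-12, -45) and (-12, 45) mm, one bob in each, and two 8 mm high strips that hold the drift key on edge; origin at the centre of its underside
- rack_hole0 (a point): centre of the mouth of one rack hole, 62 mm above the table. A bob stands in a hole with its collar on the rack's top (bob origin 62 mm above the table)
- rack_hole1 (a point): centre of the mouth of the other rack hole, 62 mm above the table
- drift: drift key, flat dark steel wedge standing on edge on the rack's top, 6 mm thick (x), 140 mm long (y), 0.11 kg; its back part stands free past the rack's end (about 26 mm from it to the grip). Origin: the grip, on the straight lower edge, z up; back end at y = +22 mm. 20 mm high from there to y = -57 mm, then falling evenly to 7 mm at the tip, y = -118 mm. Take it across its thickness
- drift_tip (a point): tip of the drift key, 118 mm ahead of its grip, 3.5 mm above the lower edge; the nose narrows from 6 to 3 mm over the last 14 mm, so it finds the slot and turns the spindle a little. On the slot's floor under a home bob the wedge meets the tang when the tip is 5 to 10 mm past the spindle's axis, then lifts it about 2 mm for every 10 mm; pushing takes 5 to 25 N
- spare_bob: other bob in the rack, same shape, dark green rubber head; not needed, leave alone; origin at the centre of its collar's underside
- jade_bangle: green jade bangle, 74 mm across, 9 mm high, lying on the table; origin at the centre of its underside; leave alone
- loupe: folding loupe, 24 x 36 x 16 mm; origin at the centre of its underside; leave alone
- ink_tin: round red ink tin, 60 mm across, 20 mm high; origin at the centre of its underside; leave alone
Not all that is in view belongs to the job. Leave any purple look-alike of the bob alone.

How it is judged (in metres and radians):
On the way, in this order (a step that is already met when the one before it is completed fails the run):
1. the bob, in the fingers, is pressed home with its tang in the slot (collar's underside less than 143.5 mm above the table, contact forces round the taper adding up to more than 10 N) (z of bob in the frame of polisher below 0.1435 m and horizontal distance between bob and polisher below 0.003 m and contact force between bob and polisher above 10 N and contact force between the fingers and bob above 2 N), for 0.1 s.
2. let go, the bob stands home in the spindle, upright, tang in the slot, and its taper grips: the contact forces round it add up to more than 10 N (4 to 7 N if merely set in, 18 N after a 12 N push) (z of bob in the frame of polisher below 0.1425 m and horizontal distance between bob and polisher below 0.003 m and angle between bob's own z axis and vertical below 0.05 rad and contact force between bob and polisher above 10 N and contact force between each of the fingers, drift and bob below 0.1 N), for 0.3 s.
3. the drift key, in the cross slot under the tang, has lifted the bob (collar's underside 144 to 156 mm above the table) while the fingers do not touch the bob (z of bob in the frame of polisher between 0.144 and 0.156 m and contact force between drift and bob above 0.2 N and contact force between the fingers and bob below 0.1 N and z of drift_tip in the frame of polisher between 0.07 and 0.095 m and horizontal distance between drift_tip and polisher below 0.07 m), for 0.05 s.
At the end, for the whole second after the job is handed in: The white bob stands upright (within 0.08 rad) in a rack hole, within 5 mm of its axis, collar on the wood (origin 58 to 66 mm up); the drift key lies on the table (origin under 30 mm up), its tip over 40 mm from the spindle's axis; both released and at rest ((horizontal distance between bob and rack_hole0 below 0.005 m or horizontal distance between bob and rack_hole1 below 0.005 m) and height (world z) of bob between 0.058 and 0.066 m and angle between bob's own z axis and vertical below 0.08 rad and linear speed of each of bob, drift below 0.02 m/s and height (world z) of drift between -0.01 and 0.03 m and horizontal distance between drift_tip and polisher above 0.04 m); the robot touches nothing.
It fails at once if bob or drift key rammed: contact forces between bob and polisher add up to more than 90 N (a push of some 60 N), or more than 60 N between key and polisher (contact force between bob and polisher above 90 N or contact force between drift and polisher above 60 N).
It fails at once if the fingers strike the polisher with more than 15 N (contact force between the fingers and polisher above 15 N).
It fails at once if the spare bob is moved more than 10 mm (distance of spare_bob from where it was at the start of the episode above 0.01 m).
It fails at once if the bangle, the loupe or the ink tin is moved more than 15 mm (distance of any of jade_bangle, loupe, ink_tin from where it was at the start of the episode above 0.015 m).
It also fails if it takes over 72 s, if anything falls off the work surface, if the arm or the gripper's body presses on something with over 40 N, if the wrist force passes 120 N, or if a joint passes its speed limit or range.

## Working session

There is one attempt and no reset: what is moved stays moved. The work goes in short steps, Python scripts to look and compute and a tool call to move; the robot and the scene stay as the last step left them, time stands still between calls to the robot, and variables do not carry over. Pictures are saved under pics/ and viewed, at most 10 in all, crops included, and the job is handed in when it is done.

Besides the shell and the picture viewer there is one more tool, called in YAML: its name, and indented under it one key for each argument. move_arm: Moves the arm, as the interface text tells. Its arguments: {"type":"object","properties":{"moves":{"type":"array"},"newtons":{"type":"number"}},"required":["moves"]}

```bash
mkdir -p pics; cat > h.py <<'E'
import numpy as np, cv2
from bench import manip, viewer, ticket
def cap(n):
    return viewer.capture(n)
def ray(c,u,v):
    p=cv2.undistortPoints(np.array([[[u,v]]],float),np.array(c["camera_matrix"],float),np.array(c["dist_coeffs"],float))[0,0]
    d=np.array([p[0],-p[1],-1.]); M=np.array(c["camera_from_world"]); R=M[:3,:3]; t=M[:3,3]
    return -R.T@t, R.T@d
def onz(c,u,v,z):
    o,d=ray(c,u,v); return o+d*(z-o[2])/d[2]
def proj(c,P):
    P=np.atleast_2d(P).astype(float); M=np.array(c["camera_from_world"]); q=P@M[:3,:3].T+M[:3,3]; q=q*[1,-1,-1]
    return cv2.projectPoints(q,np.zeros(3),np.zeros(3),np.array(c["camera_matrix"],float),np.array(c["dist_coeffs"],float))[0][:,0]
def tri(obs):
    A=0;b=0
    for c,u,v in obs:
        o,d=ray(c,u,v); d=d/np.linalg.norm(d); Q=np.eye(3)-np.outer(d,d); A=A+Q; b=b+Q@o
    return np.linalg.solve(A,b)
E
python3 - <<'E'
from h import *
s=manip.observe(); print(s)
ims=[]
for n in("scene","top"):
    c=cap(n); cv2.imwrite(f"pics/{n}0.png",c["image"])
    o,_=ray(c,256,192); print(n,o.round())
    for t in("polisher","bob","spare_bob","rack","drift","jade_bangle","loupe","ink_tin"):
        for r in viewer.cut_out(t,n)[:3]:
            print(n,t,round(r["confidence"],2),np.round(r["bbox"],1))
E
```

```text
{'clock': 0.0, 'joint_positions': array([-1.34757449,  0.33286282, -0.06467912,  1.46094379,  0.02159952,
        1.34988211, -0.0885191 ]), 'joint_velocities': array([-0.00029665, -0.00129054, -0.00251803,  0.00023527,  0.00041406,
        0.00023477,  0.00077848]), 'joint_torque': array([-6.56563370e-04, -6.23279357e+01,  2.41579668e-02, -3.89881074e+01,
       -6.13718480e-02,  4.01834480e-02,  1.47944247e-04]), 'tool_pos': array([152.06977535, 606.08596659, 403.9581722 ]), 'eef_rot': array([-5.04928749e-05,  1.22610537e-01,  9.92454616e-01, -6.98566448e-04]), 'contact_force': array([-0.70735189,  0.03452794,  0.03909388]), 'ft_torque': array([0.03441068, 0.01281877, 0.03361169]), 'grasp_force': 0.0, 'width': 86.73909275873244}
scene [ -98. 1096.  637.]
scene polisher 0.86 [254.4 190.4  63.2  48.8]
scene bob 0.96 [236.9 279.9  23.3  47. ]
scene bob 0.76 [261.  225.   20.7  30.2]
scene bob 0.74 [285.5 214.3  12.2  31.6]
scene spare_bob 0.84 [244.1 238.1  15.3  22.6]
scene rack 0.65 [250.7 256.5  66.6  57.4]
scene drift 0.59 [220.  248.4  27.   29.9]
scene jade_bangle 0.67 [255.5 192.7  63.6  51.6]
scene ink_tin 0.74 [196.1 218.3  22.8  11.8]
scene ink_tin 0.36 [249.3 256.7  67.   57.8]
top [ 348.  149. 1250.]
top polisher 0.89 [309.4 164.5  52.2  75. ]
top bob 0.75 [147.6 253.2  24.2  20.8]
top bob 0.62 [224.6 229.9  22.1  17.6]
top bob 0.55 [212.7 271.   20.2  16.4]
top spare_bob 0.61 [190.1 232.1  20.9  21.1]
top rack 0.55 [207.6 225.8  76.3  41.9]
top rack 0.42 [309.2 165.3  54.6  75.8]
top rack 0.29 [308.9 245.7  13.8  12.6]
top drift 0.6 [175.9 217.3  41.    4.3]
top jade_bangle 0.61 [176.9 217.9  50.6   6.4]
top jade_bangle 0.56 [358.7 247.2  26.   22.9]
top loupe 0.51 [309.4 245.3  18.1  12. ]
top ink_tin 0.57 [237.9 140.4  24.4  19.5]
```

```bash
ls pics; python3 -c "
import cv2,numpy as np
a=cv2.imread('pics/scene0.png');b=cv2.imread('pics/top0.png')
cv2.imwrite('pics/both.png',cv2.resize(np.vstack([a,b]),None,fx=.78,fy=.78) )"
```

```text
scene0.png
top0.png
```

View pics/top0.png

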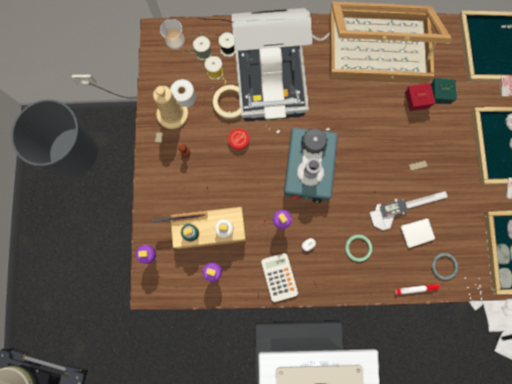

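View pics/scene0.png

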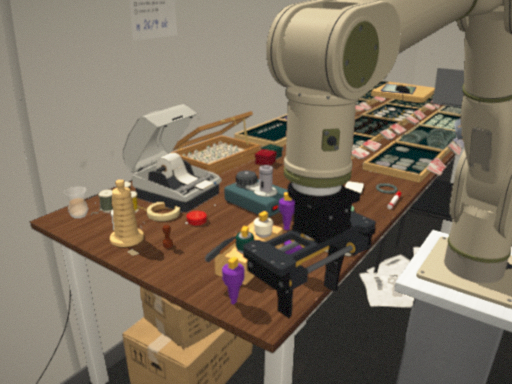

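Top view: the white-headed bob is at (224,230) in the rack. The spare (green) is at (190,232), and there are purple look-alikes at (283,218), (212,271) and (146,254). The drift lies at (153–207,217), the spindle at about (313,167). Next I'll take an enlarged crop with coordinates.

```bash
python3 - <<'E'
from h import *
c=cap("top"); im=c["image"]
a=cv2.resize(im[200:256,140:250],None,fx=7,fy=7,interpolation=cv2.INTER_CUBIC)
b=cv2.resize(im[120:205,280:345],None,fx=7,fy=7,interpolation=cv2.INTER_CUBIC)
W=np.zeros((595,800,3),np.uint8); W[:392,:770]=a[:, :770]; 
cv2.imwrite("pics/crop1.png",W[:400])
cv2.imwrite("pics/crop2.png",b)
m=viewer.cut_out("bob","top")
for u,v,z in((224.6,229.9,100),(190.1,232.1,100),(313,167,135),(172,215,62),(244,208,62),(246,243,62),(173,249,62),(153,219,82),(207,213,82)):
    print((u,v,z),onz(c,u,v,z).round(1))
for r in viewer.cut_out("drift","top")[:1]:
    p=np.argwhere(r["region"])[:,::-1]; print(cv2.minAreaRect(p.astype(np.float32)))
for r in viewer.cut_out("rack","top")[:1]:
    p=np.argwhere(r["region"])[:,::-1]; print(cv2.minAreaRect(p.astype(np.float32)))
for r in viewer.cut_out("polisher","top")[:1]:
    p=np.argwhere(r["region"])[:,::-1]; print(cv2.minAreaRect(p.astype(np.float32)))
w=cap("wrist");print("wrist cam",ray(w,256,192))
E
```

```text
(224.6, 229.9, 100) [473.  238.8 100. ]
(190.1, 232.1, 100) [469.1 327.4 100. ]
(313, 167, 135) [624.9   9.7 135. ]
(172, 215, 62) [519.9 382.2  62. ]
(244, 208, 62) [534.7 189.5  62. ]
(246, 243, 62) [441.4 185.7  62. ]
(173, 249, 62) [429.3 378.5  62. ]
(153, 219, 82) [507.4 428.4  82. ]
(207, 213, 82) [520.4 286.   82. ]
((177.03524780273438, 217.91127014160156), (5.237936496734619, 50.41514205932617), 85.10090637207031)
((207.35385131835938, 227.33079528808594), (33.73744583129883, 72.56031799316406), 82.87498474121094)
((310.57000732421875, 164.49000549316406), (48.08820343017578, 71.92650604248047), 5.906140327453613)
wrist cam (array([ 84.88637863, 622.84934186, 384.31797607]), array([ 0.25165736, -0.05286527, -0.96641247]))
```

View pics/crop1.png

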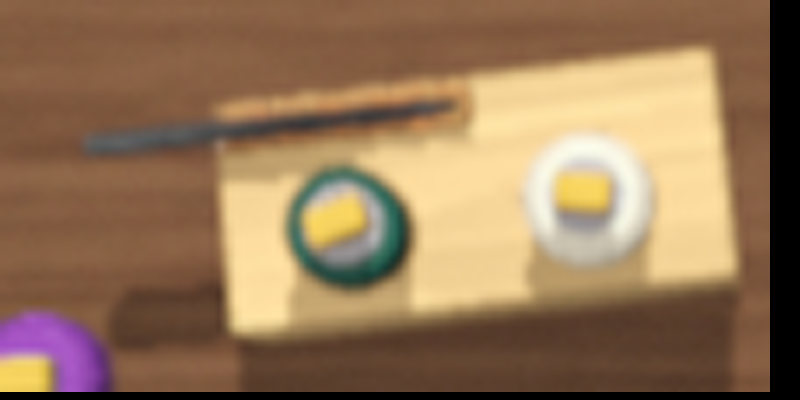

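The crop confirms it: white bob head at px (224,229), yellow nut nearly parallel to image horizontal, and spare green bob at (190,232). The purple ones are the look-alikes. I'll hover over the white bob.

move_arm:
  moves: [1,-0.05,-0.035,0,0,0,10,1,-0.1,-0.07,0,0,0,20,1,-0.15,-0.104,0,0,0,30,1,-0.2,-0.139,0,0,0,40,1,-0.25,-0.174,0,0,0,50,1,-0.3,-0.208,0.01,0,0,60,1,-0.35,-0.243,0.014,0,0,70,1,-0.4,-0.278,0.014,0,0,80,1,-0.401,-0.278,0.014,0,0,82,1,-0.401,-0.278,0.014,0,0,82,1,-0.401,-0.278,0.014,0,0,82,1,-0.401,-0.278,0.014,0,0,82]
  newtons: 30

```text
clock: 2.7
tool_pos: [472.8, 240.0, 390.8]
eef_rot: [-0.0, 0.743, 0.67, 0.0]
contact_force: [0.1, 0.7, 0.1]
width: 87.0
grasp_force: 0.0
```

```bash
cat >> h.py <<'E'
from scipy.spatial.transform import Rotation as Rn
def pose():
    s=manip.observe(); q=s["eef_rot"]; return np.array(s["tool_pos"]),Rn.from_quat([q[1],q[2],q[3],q[0]]).as_matrix(),s
def go(grasp,ydeg):
    """tool shift (m) + turn (deg) to bring grasp point to world grasp with tool down, tool y heading ydeg"""
    p,R,s=pose(); a=np.radians(ydeg); y=np.array([np.cos(a),np.sin(a),0]); z=np.array([0,0,-1.]); x=np.cross(y,z)
    T=np.stack([x,y,z],1); t=np.array(grasp,float)-164*z
    return np.round(R.T@(t-p)/1000,4), np.round(Rn.from_matrix(R.T@T).as_rotvec(degrees=True),2)
def st():
    p,R,s=pose(); print("t",round(s["clock"],2),"tcp",p.round(1),"grasp",(p+164*R[:,2]).round(1),"yhead",round(np.degrees(np.arctan2(R[1,1],R[0,1])),2),"tilt",R[:2,2].round(4),"F",np.round(s["contact_force"],1),"M",np.round(s["ft_torque"],2),"w",round(s["width"],1),"g",round(s["grasp_force"],1),"q",np.round(s["joint_positions"],2))
E
python3 - <<'E'
from h import *
st(); w=cap("wrist"); cv2.imwrite("pics/w1.png",w["image"]); t=cap("top"); s=cap("scene")
for n,c in(("wrist",w),("top",t),("scene",s)):
    for k in("bob","spare_bob","drift","rack"):
        for r in viewer.cut_out(k,n)[:3]: print(n,k,round(r["confidence"],2),np.round(r["bbox"],1))
E
```

```text
t 2.7 tcp [472.8 240.  390.8] grasp [472.8 240.  226.8] yhead -5.93 tilt [-0.0001  0.0003] F [0.1 0.7 0.1] M [-0.09  0.09 -0.01] w 87.0 g 0.0 q [-0.9   0.13  0.38  1.75 -0.05  1.27 -0.62]
wrist bob 0.95 [262.2 181.8  50.1  49.6]
wrist bob 0.9 [143.3 159.   58.4  51.8]
wrist bob 0.82 [290.3 285.2  36.6  21.4]
wrist spare_bob 0.92 [238.9  81.1  52.6  59.8]
wrist drift 0.9 [282.9  60.3  27.  120.2]
top bob 0.85 [282.7 220.1  15.2  14.8]
top bob 0.76 [147.6 253.7  23.3  18. ]
top drift 0.44 [359.1 249.   25.5  24.6]
top rack 0.57 [359.4 248.6  26.5  24. ]
top rack 0.5 [181.7 234.8  18.   26.1]
scene bob 0.94 [293.4 252.5  18.5  38.7]
scene bob 0.7 [287.4 211.5  15.5  33. ]
scene bob 0.64 [261.8 226.9  18.7  27.1]
scene spare_bob 0.81 [243.3 238.6  17.5  22.8]
scene spare_bob 0.54 [216.2 248.9  26.5  22.1]
scene drift 0.52 [217.9 250.1  28.9  24.9]
scene rack 0.77 [250.2 255.8  66.7  61.1]
```

View pics/w1.png

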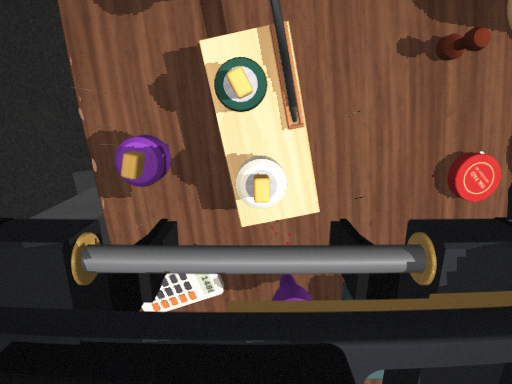

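The wrist view shows the white bob at (262,183) with its nut at (262,188), the spare at (239,82), the drift from (277,0) to (297,120), and the rack below. I'll measure the nut, rack and drift with this calibration.

```bash
python3 - <<'E'
from h import *
c=cap("wrist"); im=c["image"]; hsv=cv2.cvtColor(im,cv2.COLOR_BGR2HSV)
cut=viewer.cut_out("bob","wrist")
def blob(mask,box):
    m=np.zeros(mask.shape,np.uint8); u0,v0,u1,v1=box; m[v0:v1,u0:u1]=mask[v0:v1,u0:u1].astype(np.uint8); return m
ye=(hsv[...,0]>15)&(hsv[...,0]<32)&(hsv[...,1]>130)&(hsv[...,2]>120)
m=blob(ye,(248,170,276,206)); p=np.argwhere(m)[:,::-1].astype(float)
print("n",len(p),p.min(0),p.max(0))
ty=blob(ye&(hsv[...,2]>200),(248,170,276,206)); 
for nm,mm in(("all",m),("bright",ty)):
    q=np.array([onz(c,u,v,120)[:2] for u,v in np.argwhere(mm)[:,::-1]],np.float32)
    print(nm,len(q),cv2.minAreaRect(q))
for r in cut[:3]:
    if abs(r["bbox"][0]-262)<8:
        q=np.array([onz(c,u,v,97)[:2] for u,v in np.argwhere(r["region"])[:,::-1]],np.float32); print("felt",cv2.minEnclosingCircle(q), q.mean(0))
print("rack corners",[onz(c,u,v,62)[:2].round(1) for u,v in((200,39),(291,22),(319,212),(243,225))])
r=viewer.cut_out("drift","wrist")[0]; pp=np.argwhere(r["region"])[:,::-1]
q=np.array([onz(c,u,v,75)[:2] for u,v in pp],np.float32); print("drift",cv2.minAreaRect(q))
cv2.imwrite("pics/nut.png",cv2.resize(im[150:215,225:300],None,fx=8,fy=8,interpolation=cv2.INTER_CUBIC))
print(proj(c,[[472.8,240,100]]))
E
```

```text
n 123 [253. 174.] [267. 200.]
all 123 ((480.21624755859375, 245.6307830810547), (22.60885238647461, 11.728318214416504), 83.951416015625)
bright 66 ((480.0811767578125, 244.35891723632812), (20.050539016723633, 11.728265762329102), 83.94974517822266)
felt ((480.6405029296875, 245.6367645263672), 24.95107078552246) [480.81604 245.71825]
rack corners [array([438.5, 379.5]), array([524.6, 385.3]), array([539.9, 197.4]), array([457.7, 191.4])]
drift ((512.9934692382812, 349.6693420410156), (9.58865737915039, 106.1049575805664), 4.80397891998291)
[[252.00093088 188.66617304]]
```

View pics/nut.png

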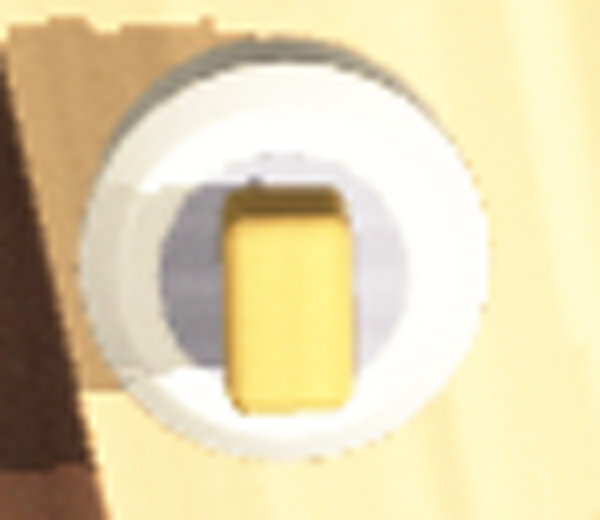

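```bash
python3 - <<'E'
from h import *
c=cap("wrist")
Q=np.array([onz(c,225+u/8,150+v/8,120)[:2] for u,v in((225,215),(353,215),(358,408),(232,408))]); print(Q.round(1),Q.mean(0))
print([round(np.degrees(np.arctan2(*(Q[i]-Q[j])[::-1])),1) for i,j in((0,3),(1,2))])
print(go((480.3,244.5,145),-6),go((480.3,244.5,120),-6))
E
```

```text
[[475.4 255. ]
 [488.7 253.6]
 [487.3 232.6]
 [473.9 234. ]] [481.35614392 243.83777204]
[np.float64(86.0), np.float64(86.2)]
(array([0.0062, 0.0063, 0.0817]), array([-0.  , -0.  , -0.08])) (array([0.0062, 0.0063, 0.1067]), array([-0.  , -0.  , -0.08]))
```

move_arm:
  moves: [1,0.006,0.007,0.04,0,0,-2,1,0.006,0.007,0.08,0,0,-2,1,0.006,0.007,0.106,0,0,-2,1,0.006,0.007,0.106,0,0,-2,0,0.006,0.007,0.106,0,0,-2,0,0.006,0.007,0.106,0,0,-2,0,0.006,0.007,0.106,0,0,-2,0,0.006,0.007,0.106,0,0,-2,0,0.006,0.007,0.106,0,0,-2,0,0.006,0.007,0.106,0,0,-2]
  newtons: 50

```text
clock: 4.9
tool_pos: [481.0, 244.2, 284.8]
eef_rot: [-0.0, 0.732, 0.681, 0.0]
contact_force: [-0.7, 0.0, 0.7]
width: 34.8
grasp_force: 0.0
```

```bash
python3 - <<'E'
from h import *
st(); w=cap("wrist"); cv2.imwrite("pics/w2.png",w["image"])
c=cap("top"); t=cap("top")["image"]
for r in viewer.cut_out("polisher","top")[:1]: print(r["bbox"])
cv2.imwrite("pics/pol.png",np.hstack([cv2.resize(t[120:205,280:345],None,fx=6,fy=6,interpolation=cv2.INTER_CUBIC)]))
E
```

```text
t 4.9 tcp [481.  244.2 284.8] grasp [481.  244.3 120.8] yhead -4.08 tilt [0.     0.0001] F [-0.7  0.   0.7] M [-0.1   0.06 -0.  ] w 34.8 g 0.0 q [-0.88  0.25  0.37  1.85 -0.1   1.06 -0.54]
[360.0, 249.5, 22.2, 25.3]
```

View pics/pol.png

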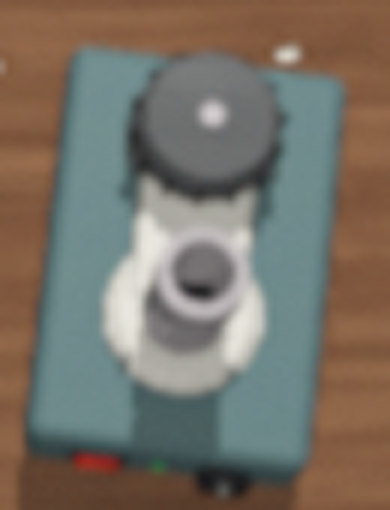

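move_arm:
  moves: [0,0,0,0,0,0,0,0,0,0,0,0,0,0,0,0,0,0,0,0,0,0,0,0,0,0,0,0,0,0,0,0,0,0,0,0,0,0,-0.02,0,0,0,0,0,0,-0.06,0,0,0]

```text
clock: 5.98
tool_pos: [480.4, 244.1, 344.1]
eef_rot: [-0.0, 0.732, 0.681, -0.002]
contact_force: [0.4, 0.9, 0.6]
width: 13.3
grasp_force: 49.9
```

```bash
python3 - <<'E'
from h import *
st(); c=cap("top")
S=onz(c,280+203/6,120+272/6,135); print("spindle top",S.round(1))
K=[onz(c,280+u/6,120+v/6,55)[:2].round(1) for u,v in((80,50),(343,80),(305,468),(30,450))]; print(K)
print(go((625,-50,286),-4))
E
```

```text
t 5.97 tcp [480.4 244.1 344.1] grasp [480.  243.7 180.1] yhead -4.08 tilt [-0.0026 -0.0021] F [0.4 0.9 0.6] M [-0.06  0.03  0.02] w 13.3 g 49.9 q [-0.89  0.19  0.38  1.79 -0.07  1.18 -0.56]
spindle top [629.2   7.4 135. ]
[array([756.5,  49.3]), array([739.5, -71.9]), array([557.8, -44.6]), array([568.8,  78.7])]
(array([-0.2831,  0.1642, -0.0998]), array([ 0.23, -0.2 , -0.11]))
```

move_arm:
  moves: [0,0,0,-0.06,0,0,0,0,-0.01,0,-0.1,0,0,0,0,-0.06,0.035,-0.106,0,0,0,0,-0.11,0.064,-0.106,0,0,0,0,-0.16,0.093,-0.106,0,0,0,0,-0.21,0.122,-0.106,0,0,0,0,-0.25,0.145,-0.106,0,0,0,0,-0.283,0.164,-0.106,0,0,0,0,-0.283,0.164,-0.106,0,0,0,0,-0.283,0.164,-0.106,0,0,0]

```text
clock: 7.28
tool_pos: [624.4, -49.1, 450.4]
eef_rot: [-0.0, 0.732, 0.682, 0.0]
contact_force: [-0.2, -0.2, -0.5]
width: 13.5
grasp_force: 49.9
```

```bash
python3 - <<'E'
from h import *
st(); w=cap("wrist"); cv2.imwrite("pics/w3.png",w["image"])
for k in("bob","polisher"):
    for r in viewer.cut_out(k,"wrist")[:3]: print(k,round(r["confidence"],2),np.round(r["bbox"],1))
print(proj(w,[[629,7.4,135]]))
E
```

```text
t 7.28 tcp [624.4 -49.1 450.4] grasp [624.3 -49.1 286.4] yhead -4.06 tilt [-0.0004  0.0006] F [-0.2 -0.2 -0.5] M [-0.03  0.04 -0.03] w 13.5 g 49.9 q [-0.46  0.35  0.61  1.42 -0.2   1.44  0.08]
bob 0.88 [131.3  51.8  49.2  43.5]
bob 0.67 [253.  216.4  73.4  57.6]
polisher 0.6 [279.6 120.7 169.  119.6]
[[253.55686408 125.29851324]]
```

View pics/w3.png

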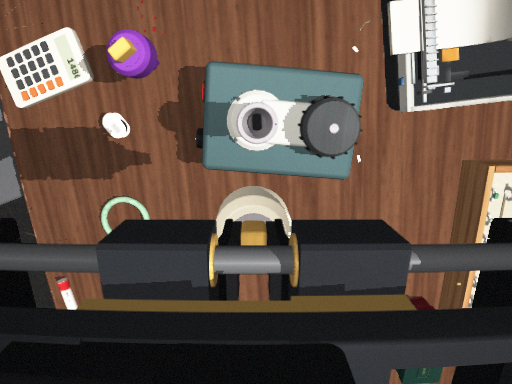

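Bob held (head at (253,216)); the spindle mouth is at about (257,122), with the bore dark inside a light ring. I'll enlarge that for centre and slot direction.

```bash
python3 - <<'E'
from h import *
c=cap("wrist"); im=c["image"]
o=cv2.resize(im[90:155,220:295],None,fx=8,fy=8,interpolation=cv2.INTER_CUBIC)
o=cv2.convertScaleAbs(np.clip(255*(o/255.)**0.6,0,255))
cv2.imwrite("pics/bore.png",o)
print(onz(c,257,122,135))
def circ(x,y,z,r): 
    a=np.linspace(0,6.283,9)[:-1]; return proj(c,np.c_[x+r*np.cos(a),y+r*np.sin(a),np.full(8,z)])
P=onz(c,257,122,135)
for z,r in((135,20),(135,14.3),(97,9)):
    q=(circ(P[0],P[1],z,r)-[220,90])*8; print(z,r,q.mean(0).round(),q.max(0).round()-q.min(0).round())
E
```

```text
[632.40095616  11.08393501 135.        ]
135 20 [296. 255.] [338. 343.]
135 14.3 [296. 255.] [242. 246.]
97 9 [292. 247.] [135. 137.]
```

View pics/bore.png

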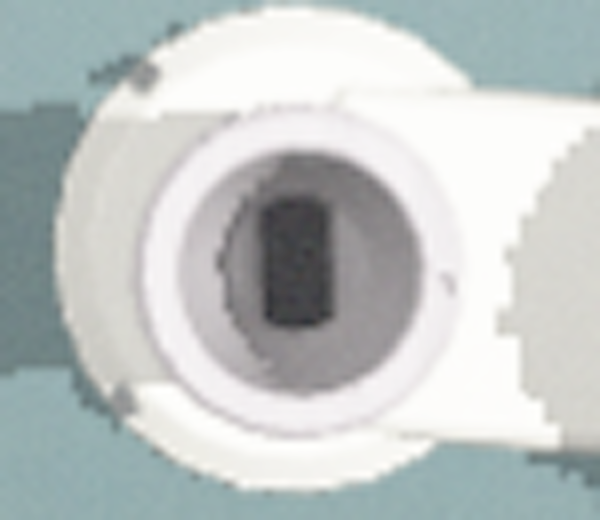

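The bore mouth is centred at crop (301,270), and the slot is clearly visible as a dark rectangle (262–331, 195–328), nearly vertical. I'll compute the centre, the slot heading and the move.

```bash
python3 - <<'E'
from h import *
c=cap("wrist"); f=lambda u,v,z: onz(c,220+(u+.5)/8-.5,90+(v+.5)/8-.5,z)
S=f(301,270.5,135); print("spindle",S.round(1))
for a,b in(((263,205),(265,320)),((331,205),(332,318))):
    d=f(*a,97)-f(*b,97); print(np.degrees(np.arctan2(d[1],d[0])).round(1))
print("slot centre",f(297,262,97).round(1))
m=viewer.cut_out("polisher","wrist")
im=c["image"]; hsv=cv2.cvtColor(im,cv2.COLOR_BGR2HSV)
# box edges at z=55 from picture: TL TR BR BL
for u,v in((206,64),(361,75),(350,177),(205,165)): print(onz(c,u,v,55)[:2].round(1))
st()
p,R,s=pose(); print("bob xy",p[:2], go((S[0],S[1],286),-4),go((S[0],S[1],222),-4))
E
```

```text
spindle [632.5   9.6 135. ]
87.1
86.9
slot centre [632.5   9.4  97. ]
[578.7  78.5]
[758.7  54.8]
[746.1 -67.1]
[565.3 -39.5]
t 7.58 tcp [624.3 -49.  450.9] grasp [624.3 -48.9 286.9] yhead -4.01 tilt [0.0002 0.0004] F [ 0.2  0.6 -1.3] M [-0.14  0.03  0.02] w 13.6 g 49.9 q [-0.46  0.35  0.61  1.42 -0.2   1.44  0.08]
bob xy [624.30340663 -48.96215946] (array([0.059 , 0.0041, 0.0009]), array([ 0.01, -0.03, -0.01])) (array([0.059 , 0.0041, 0.0649]), array([ 0.01, -0.03, -0.01]))
```

move_arm:
  moves: [0,0.03,0.002,0,0,0,-1,0,0.059,0.004,0,0,0,-1,0,0.059,0.004,0,0,0,-1,0,0.059,0.004,0.03,0,0,-1,0,0.059,0.004,0.05,0,0,-1,0,0.059,0.004,0.063,0,0,-1,0,0.059,0.004,0.066,0,0,-1,0,0.059,0.004,0.066,0,0,-1]

```text
clock: 8.57
tool_pos: [632.7, 8.8, 385.3]
eef_rot: [0.0, 0.726, 0.688, 0.0]
contact_force: [-0.4, 0.6, -1.5]
width: 13.8
grasp_force: 49.9
```

```bash
python3 - <<'E'
from h import *
st()
E
```

```text
t 8.57 tcp [632.7   8.8 385.3] grasp [632.8   8.8 221.3] yhead -3.08 tilt [0.0007 0.0001] F [-0.4  0.6 -1.5] M [-0.09  0.04 -0.03] w 13.8 g 49.9 q [-0.52  0.39  0.57  1.49 -0.22  1.32  0.02]
```

move_arm:
  moves: [0,0,0,0.004,0,0,0,0,0,0,0.008,0,0,0,0,0,0,0.011,0,0,0,0,0,0,0.013,0,0,0]

```text
clock: 9.07
tool_pos: [632.6, 9.1, 371.6]
eef_rot: [-0.0, 0.726, 0.688, 0.0]
contact_force: [-0.2, 0.9, -0.6]
width: 13.6
grasp_force: 49.9
```

```bash
python3 - <<'E'
from h import *
st()
E
```

```text
t 9.07 tcp [632.6   9.1 371.6] grasp [632.6   9.1 207.6] yhead -3.07 tilt [-0.0001  0.0004] F [-0.2  0.9 -0.6] M [0.19 0.07 0.01] w 13.6 g 49.9 q [-0.52  0.4   0.57  1.51 -0.22  1.29  0.02]
```

The tang is in the slot: the bob origin is at about 149, below 153, with no force. Pressing on.

move_arm:
  moves: [0,0,0,0.003,0,0,0,0,0,0,0.005,0,0,0,0,0,0,0.006,0,0,0,0,0,0,0.007,0,0,0]

```text
clock: 9.57
tool_pos: [632.6, 9.4, 365.1]
eef_rot: [-0.0, 0.726, 0.688, 0.0]
contact_force: [-3.4, 4.3, 6.9]
width: 13.7
grasp_force: 50.0
```

```bash
python3 - <<'E'
from h import *
st()
E
```

```text
t 9.57 tcp [632.6   9.4 365.1] grasp [632.6   9.6 201.1] yhead -3.05 tilt [0.0002 0.0011] F [-3.4  4.3  6.9] M [ 1.24  0.84 -0.01] w 13.7 g 50.0 q [-0.52  0.41  0.57  1.52 -0.22  1.28  0.02]
```

move_arm:
  moves: [0,0.0006,-0.0005,0,0,0,0,0,0.0006,-0.0005,0.0005,0,0,2,0,0.0006,-0.0005,0.001,0,0,-2,0,0.0006,-0.0005,0.001,0,0,0]

```text
clock: 10.07
tool_pos: [632.3, 9.6, 364.3]
eef_rot: [0.0, 0.726, 0.688, 0.001]
contact_force: [-1.9, 4.9, 5.4]
width: 13.7
grasp_force: 50.0
```

```bash
python3 - <<'E'
from h import *
st()
E
```

```text
t 10.07 tcp [632.3   9.6 364.3] grasp [632.4   9.8 200.3] yhead -3.13 tilt [0.001  0.0007] F [-1.9  4.9  5.4] M [1.12 0.47 0.08] w 13.7 g 50.0 q [-0.52  0.41  0.57  1.52 -0.22  1.28  0.02]
```

move_arm:
  moves: [0,0.001,-0.0004,0.0005,0,0,0,0,0.001,-0.0004,0.001,0,0,2,0,0.001,-0.0004,0.0015,0,0,-2,0,0.001,-0.0004,0.0015,0,0,0]

```text
clock: 10.58
tool_pos: [632.1, 10.0, 363.8]
eef_rot: [0.001, 0.726, 0.687, 0.001]
contact_force: [-2.0, 3.3, 12.6]
width: 13.7
grasp_force: 50.0
```

```bash
python3 - <<'E'
from h import *
st()
E
```

```text
t 10.57 tcp [632.1  10.  363.8] grasp [632.4  10.  199.8] yhead -3.16 tilt [0.0022 0.0002] F [-2.   3.3 12.6] M [0.61 0.8  0.04] w 13.7 g 50.0 q [-0.52  0.41  0.57  1.52 -0.22  1.27  0.02]
```

move_arm:
  moves: [0,0.0006,-0.0002,0.0004,0,0,2,0,0.0006,-0.0002,0.0006,0,0,-2,0,0.0006,-0.0002,0.0006,0,0,0,0,0.0006,-0.0002,0.0006,0,0,0]

```text
clock: 11.08
tool_pos: [632.0, 10.3, 363.5]
eef_rot: [0.001, 0.727, 0.687, 0.001]
contact_force: [-3.8, 1.0, 13.9]
width: 13.4
grasp_force: 50.0
```

```bash
python3 - <<'E'
from h import *
st()
E
```

```text
t 11.07 tcp [632.   10.3 363.5] grasp [632.4  10.2 199.5] yhead -3.24 tilt [ 0.0027 -0.0003] F [-3.8  1.  13.9] M [0.38 0.91 0.03] w 13.4 g 50.0 q [-0.52  0.4   0.57  1.53 -0.22  1.27  0.02]
```

move_arm:
  moves: [0,0,-0.0004,0.0005,0,0,2,0,0,-0.0004,0.0008,0,0,-2,0,0,-0.0004,0.0008,0,0,0,0,0,-0.0004,0.0008,0,0,0]

```text
clock: 11.58
tool_pos: [631.8, 10.3, 363.2]
eef_rot: [0.001, 0.727, 0.687, 0.001]
contact_force: [-3.3, 1.7, 16.8]
width: 13.6
grasp_force: 50.0
```

```bash
python3 - <<'E'
from h import *
st()
E
```

```text
t 11.57 tcp [631.8  10.3 363.2] grasp [632.4  10.2 199.3] yhead -3.24 tilt [ 0.0037 -0.0002] F [-3.3  1.7 16.8] M [0.35 0.93 0.05] w 13.6 g 50.0 q [-0.52  0.4   0.57  1.53 -0.22  1.27  0.02]
```

move_arm:
  moves: [0,0,0,-0.0015,0,0,0,0.4,0,0,-0.002,0,0,0,0.4,0,0,-0.002,0,0,0,0.4,0,0,-0.002,0,0,0,0.4,0,0,-0.002,0,0,0,0.5,0,0,-0.015,0,0,0,0.5,0,0,-0.05,0,0,0,0.5,0,0,-0.1,0,0,0,0.5,0,0,-0.1,0,0,0]

```text
clock: 12.7
tool_pos: [631.6, 10.5, 466.0]
eef_rot: [0.002, 0.726, 0.688, 0.003]
contact_force: [0.1, 0.1, -0.8]
width: 43.4
grasp_force: 0.0
```

```bash
python3 - <<'E'
from h import *
st(); c=cap("wrist"); cv2.imwrite("pics/w4.png",c["image"]); im=c["image"]; hsv=cv2.cvtColor(im,cv2.COLOR_BGR2HSV)
for r in viewer.cut_out("bob","wrist")[:3]: print(round(r["confidence"],2),np.round(r["bbox"],1))
S=(632.0,10)
print("nut exp",proj(c,[[*S,199],[*S,179]]))
u,v=proj(c,[[*S,199]])[0].astype(int)
ye=((hsv[...,0]>15)&(hsv[...,0]<32)&(hsv[...,1]>120)&(hsv[...,2]>110))
m=np.zeros_like(ye); m[max(0,v-35):v+35,u-35:u+35]=ye[max(0,v-35):v+35,u-35:u+35]
q=np.array([onz(c,a,b,199)[:2] for b,a in np.argwhere(m)],np.float32); print(len(q),cv2.minAreaRect(q))
E
```

```text
t 12.7 tcp [631.6  10.5 466. ] grasp [632.9  10.6 302.1] yhead -3.11 tilt [0.0075 0.0009] F [ 0.1  0.1 -0.8] M [-0.1   0.06  0.03] w 43.4 g 0.0 q [-0.53  0.35  0.59  1.38 -0.19  1.46 -0.  ]
0.83 [251.3 188.8  50.6  52.5]
0.69 [136.3 108.3  43.4  40. ]
nut exp [[250.81703298 197.53866642]
 [250.80926568 191.5121485 ]]
192 ((632.6163940429688, 11.606590270996094), (23.512691497802734, 12.473774909973145), 86.49866485595703)
```

```bash
python3 - <<'E'
from h import *
print(go((512,400,200),4.8)); print(go((570,200,250),0))
E
```

```text
(array([ 0.382 , -0.1401,  0.0977]), array([ 0.08, -0.02, -7.89]))
(array([ 0.1854, -0.0713,  0.0477]), array([ 0.08, -0.02, -3.09]))
```

move_arm:
  moves: [0.5,0.05,-0.02,0.0,0,0,0,0.5,0.1,-0.04,0.02,0,0,-1,0.5,0.155,-0.06,0.04,0,0,-2,0.5,0.21,-0.08,0.05,0,0,-4,0.5,0.265,-0.1,0.07,0,0,-6,0.5,0.32,-0.12,0.09,0,0,-8,0.5,0.36,-0.135,0.098,0,0,-8,0.5,0.382,-0.14,0.098,0,0,-8,0.5,0.382,-0.14,0.098,0,0,-8,0.5,0.382,-0.14,0.098,0,0,-8]

```text
clock: 14.05
tool_pos: [513.3, 397.9, 363.3]
eef_rot: [0.001, 0.677, 0.736, 0.0]
contact_force: [0.8, -0.5, 0.6]
width: 43.4
grasp_force: 0.0
```

```bash
python3 - <<'E'
from h import *
st(); c=cap("wrist"); im=c["image"]
for r in viewer.cut_out("drift","wrist")[:2]: 
    print(round(r["confidence"],2),np.round(r["bbox"],1))
    q=np.array([onz(c,u,v,82)[:2] for v,u in np.argwhere(r["region"])],np.float32); print(cv2.minAreaRect(q),cv2.boxPoints(cv2.minAreaRect(q)).round(1).tolist())
for r in viewer.cut_out("rack","wrist")[:2]: 
    print(round(r["confidence"],2),np.round(r["bbox"],1))
cv2.imwrite("pics/w5.png",im)
E
```

```text
t 14.05 tcp [513.3 397.9 363.3] grasp [513.5 397.8 199.3] yhead 4.75 tilt [ 0.0011 -0.0007] F [ 0.8 -0.5  0.6] M [-0.13  0.02 -0.02] w 43.4 g 0.0 q [-1.01  0.42  0.38  1.47 -0.16  1.28 -0.54]
0.86 [248.3 217.1  11.7 137.3]
((512.0437622070312, 370.0160827636719), (6.830991744995117, 132.96351623535156), 5.505340576171875) [[502.29998779296875, 435.8999938964844], [515.0, 303.5], [521.7999877929688, 304.20001220703125], [509.1000061035156, 436.5]]
0.66 [218.  241.1  87.2 120.3]
```

View pics/w5.png

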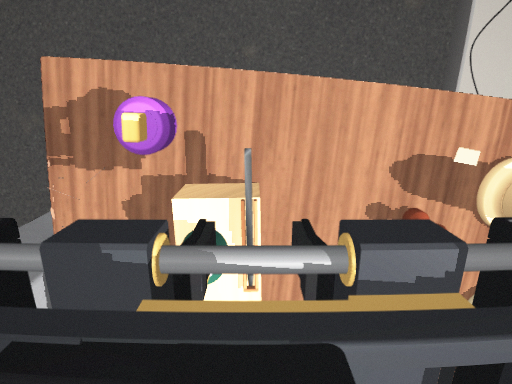

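The key runs from its back end (248,148) down to the rack at (248,285), between the fingers, so it is centred well. Descending onto its grip.

```bash
python3 - <<'E'
from h import *
print(go((508.2,412,76),5.1))
E
```

```text
(array([ 0.014 , -0.0037,  0.1234]), array([ 0.04,  0.  , -0.34]))
```

move_arm:
  moves: [0.5,0.014,-0.004,0.04,0,0,0,0.5,0.014,-0.004,0.09,0,0,0,0.5,0.014,-0.004,0.123,0,0,0,0.5,0.014,-0.004,0.123,0,0,0,0,0.014,-0.004,0.123,0,0,0,0,0.014,-0.004,0.123,0,0,0,0,0.014,-0.004,0.123,0,0,0,0,0.014,-0.004,0.123,0,0,0,0,0.014,-0.004,0.123,0,0,0,0,0.014,-0.004,0.123,0,0,0,0,0.014,-0.004,0.123,0,0,0]

```text
clock: 15.58
tool_pos: [506.9, 413.8, 240.1]
eef_rot: [-0.0, 0.676, 0.737, 0.0]
contact_force: [1.5, -1.1, 2.2]
width: 5.6
grasp_force: 50.0
```

```bash
python3 - <<'E'
from h import *
st()
E
```

```text
t 15.57 tcp [506.9 413.8 240.1] grasp [506.9 413.8  76.1] yhead 4.92 tilt [0.0003 0.0004] F [ 1.5 -1.1  2.2] M [-0.15  0.06  0.09] w 5.6 g 50.0 q [-1.01  0.54  0.34  1.57 -0.2   1.07 -0.53]
```

move_arm:
  moves: [0,0,0,-0.01,0,0,0,0,0,0,-0.05,0,0,0,0,0,0,-0.1,0,0,0,0,0,0,-0.115,0,0,0,0,0,0,-0.115,0,0,0]

```text
clock: 16.2
tool_pos: [506.8, 413.7, 355.6]
eef_rot: [-0.0, 0.676, 0.737, 0.001]
contact_force: [-0.9, -0.1, -1.9]
width: 5.8
grasp_force: 50.0
```

```bash
python3 - <<'E'
from h import *
st(); c=cap("wrist")
for r in viewer.cut_out("drift","wrist")[:1]: print(round(r["confidence"],2),np.round(r["bbox"],1))
print(go((640.6,167.8,190),-3)); print(go((640.6,167.8,91),-3))
E
```

```text
t 16.2 tcp [506.8 413.7 355.6] grasp [507.  413.9 191.6] yhead 4.91 tilt [0.0008 0.0012] F [-0.9 -0.1 -1.9] M [-0.07  0.07  0.03] w 5.8 g 50.0 q [-1.03  0.44  0.37  1.46 -0.16  1.27 -0.56]
0.64 [252.4 253.9  11.5  90.9]
(array([-0.2564,  0.1127, -0.0007]), array([-0.11,  0.09,  7.92]))
(array([-0.2562,  0.1129,  0.0983]), array([-0.11,  0.09,  7.92]))
```

move_arm:
  moves: [0,-0.05,0.022,0,0,0,1,0,-0.1,0.044,0,0,0,3,0,-0.15,0.066,0,0,0,5,0,-0.2,0.088,0,0,0,7,0,-0.24,0.106,0,0,0,8,0,-0.256,0.113,0,0,0,8,0,-0.256,0.113,0.04,0,0,8,0,-0.256,0.113,0.08,0,0,8,0,-0.256,0.113,0.098,0,0,8,0,-0.256,0.113,0.098,0,0,8,0,-0.256,0.113,0.098,0,0,8]

```text
clock: 17.68
tool_pos: [641.8, 168.6, 258.4]
eef_rot: [0.0, 0.726, 0.688, 0.001]
contact_force: [0.3, 1.0, -0.9]
width: 5.5
grasp_force: 50.0
```

```bash
python3 - <<'E'
from h import *
st(); c=cap("scene"); im=c["image"]
p,R,s=pose(); g=p+164*R[:,2]; k=R[:,0]
print("slot-line check", (g-[632.3,10.1,0]).round(1), go((632.3+90*np.cos(np.radians(87)),10.1+90*np.sin(np.radians(87)),90.6),-3))
for P in([632,10,135],[632,10,86],g-118*k,[632,10,199]): print(proj(c,[P]).round(0))
u,v=proj(c,[632,40,110])[0].astype(int)
cv2.imwrite("pics/key.png",cv2.resize(im[v-40:v+35,u-55:u+45],None,fx=7,fy=7,interpolation=cv2.INTER_CUBIC)); print(u,v)
E
```

```text
t 17.68 tcp [641.8 168.6 258.4] grasp [642.1 168.7  94.4] yhead -3.07 tilt [0.0019 0.0008] F [ 0.3  1.  -0.9] M [-0.04 -0.04  0.03] w 5.5 g 50.0 q [-0.66  0.56  0.45  1.53 -0.26  1.11 -0.2 ]
slot-line check [  9.9 158.6  94.6] (array([-0.0687, -0.0012,  0.0039]), array([ 0.13, -0.06, -0.07]))
[[266. 167.]]
[[266. 182.]]
[[257. 184.]]
[[266. 147.]]
260 177
```

View pics/key.png

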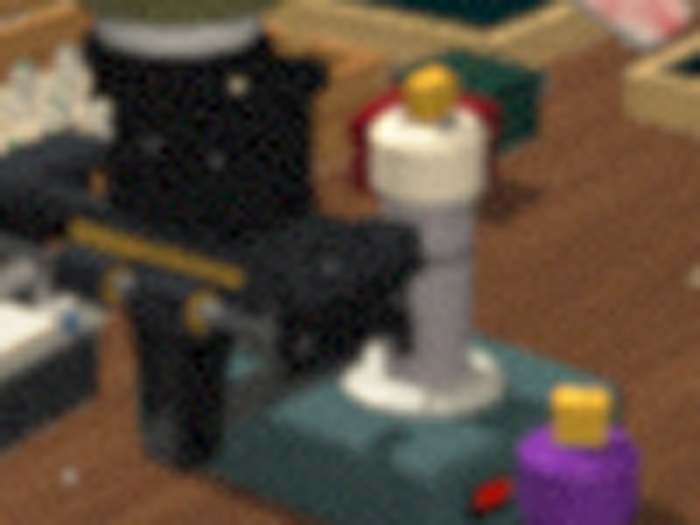

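The picture shows the bob standing upright and seated in the spindle, with the closed fingers and key level beside it. Inserting the key.

move_arm:
  moves: [0,0,-0.0012,0.004,0,0,0,0,0,-0.0012,0.004,0,0,0,0,-0.01,-0.0012,0.004,0,0,0,0,-0.018,-0.0012,0.004,0,0,0,0,-0.025,-0.0012,0.004,0,0,0,0,-0.03,-0.0012,0.004,0,0,0,0,-0.03,-0.0012,0.004,0,0,0]

```text
clock: 18.6
tool_pos: [638.6, 137.9, 252.9]
eef_rot: [0.0, 0.726, 0.688, 0.0]
contact_force: [0.5, 0.3, -0.2]
width: 5.6
grasp_force: 50.0
```

```bash
python3 - <<'E'
from h import *
st();print(go((632.3+90*np.cos(np.radians(87)),10.1+90*np.sin(np.radians(87)),90.6),-3))
E
```

```text
t 18.6 tcp [638.6 137.9 252.9] grasp [638.6 137.8  88.9] yhead -3.13 tilt [ 0.0002 -0.    ] F [ 0.5  0.3 -0.2] M [-0.19  0.08 -0.01] w 5.6 g 50.0 q [-0.62  0.54  0.46  1.57 -0.26  1.09 -0.15]
(array([-0.0379,  0.0005, -0.0016]), array([ 0.01,  0.  , -0.13]))
```

move_arm:
  moves: [0,0,0,-0.0012,0,0,0,0,-0.008,0.0003,-0.0012,0,0,0,0,-0.014,0.0003,-0.0012,0,0,0,0,-0.018,0.0003,-0.0012,0,0,0,0,-0.021,0.0003,-0.0012,0,0,0,0,-0.021,0.0003,-0.0012,0,0,0]

```text
clock: 19.35
tool_pos: [637.6, 117.2, 253.8]
eef_rot: [-0.0, 0.726, 0.688, -0.0]
contact_force: [0.1, 0.1, -3.2]
width: 5.5
grasp_force: 50.0
```

```bash
python3 - <<'E'
from h import *
st();print(go((632.3+90*np.cos(np.radians(87)),10.1+90*np.sin(np.radians(87)),90.6),-3))
E
```

```text
t 19.35 tcp [637.6 117.2 253.8] grasp [637.5 117.2  89.8] yhead -3.1 tilt [-0.0004 -0.0001] F [ 0.1  0.1 -3.2] M [-0.03  0.15 -0.02] w 5.5 g 50.0 q [-0.6   0.53  0.47  1.58 -0.26  1.09 -0.12]
(array([-0.0173,  0.0004, -0.0008]), array([-0.02,  0.01, -0.1 ]))
```

move_arm:
  moves: [0,-0.003,0.0001,0,0,0,0,0,-0.006,0.0001,0,0,0,0,0,-0.008,0.0001,0,0,0,0,0,-0.008,0.0001,0,0,0,0]

```text
clock: 19.85
tool_pos: [637.2, 110.0, 254.0]
eef_rot: [-0.0, 0.726, 0.688, 0.0]
contact_force: [-0.8, 2.1, -3.5]
width: 5.7
grasp_force: 50.0
```

```bash
python3 - <<'E'
from h import *
st()
E
```

```text
t 19.85 tcp [637.2 110.  254. ] grasp [637.2 110.1  90. ] yhead -3.04 tilt [-0.0003  0.0007] F [-0.8  2.1 -3.5] M [ 0.53  0.22 -0.08] w 5.7 g 50.0 q [-0.59  0.53  0.47  1.59 -0.26  1.09 -0.11]
```

move_arm:
  moves: [0,-0.004,0.0001,0,0,0,0,0,-0.008,0.0002,0,0,0,0,0,-0.01,0.0002,0,0,0,0,0,-0.01,0.0002,0,0,0,0]

```text
clock: 20.35
tool_pos: [637.0, 98.6, 254.0]
eef_rot: [0.0, 0.726, 0.688, -0.0]
contact_force: [-1.9, -0.3, -3.1]
width: 5.9
grasp_force: 50.0
```

```bash
python3 - <<'E'
from h import *
st()
E
```

```text
t 20.35 tcp [637.   98.6 254. ] grasp [636.9  98.5  90. ] yhead -3.13 tilt [-0.0003 -0.0007] F [-1.9 -0.3 -3.1] M [ 0.1   0.51 -0.17] w 5.9 g 50.0 q [-0.58  0.52  0.47  1.59 -0.26  1.09 -0.09]
```

move_arm:
  moves: [0,-0.004,0.0001,0,0,0,0,0,-0.008,0.0002,0,0,0,0,0,-0.01,0.0002,0,0,0,0,0,-0.01,0.0002,0,0,0,0]

```text
clock: 20.85
tool_pos: [636.6, 88.9, 254.0]
eef_rot: [0.0, 0.726, 0.688, -0.0]
contact_force: [-4.3, -0.4, -2.5]
width: 5.3
grasp_force: 50.0
```

```bash
python3 - <<'E'
from h import *
st()
c=cap("scene"); hsv=cv2.cvtColor(c["image"],cv2.COLOR_BGR2HSV)
old=cv2.imread("pics/key.png")
u,v=proj(c,[632,40,110])[0].astype(int)
new=cv2.resize(c["image"][v-40:v+35,u-55:u+45],None,fx=7,fy=7,interpolation=cv2.INTER_CUBIC)
t=old[60:220,350:500]; r=cv2.matchTemplate(new,t,cv2.TM_CCOEFF_NORMED); _,m,_,loc=cv2.minMaxLoc(r); print("head shift px/7",loc[0]-350,loc[1]-60,m)
a=proj(c,[[632,10,180],[632,10,188]]); print("8mm =",(a[1]-a[0])*7)
print(go((632.3+160*np.cos(np.radians(87)),10.1+160*np.sin(np.radians(87)),90.6),-3))
E
```

```text
t 20.85 tcp [636.6  88.9 254. ] grasp [636.6  88.8  90. ] yhead -3.12 tilt [-0.0002 -0.0005] F [-4.3 -0.4 -2.5] M [-0.01  0.63 -0.15] w 5.3 g 50.0 q [-0.57  0.52  0.47  1.6  -0.26  1.08 -0.08]
head shift px/7 -211 217 0.5289279818534851
8mm = [  0.30611965 -17.6701173 ]
(array([ 0.081 , -0.0003, -0.0007]), array([-0.01,  0.03, -0.11]))
```

```bash
python3 - <<'E'
from h import *
for n in("scene","top","wrist"):
    c=cap(n)
    print(n,"exp nut top @199/206, S:",proj(c,[[632.3,10,199],[632.3,10,206],[632.3,10,165]]).round(1).tolist())
    for r in viewer.cut_out("bob",n)[:4]: print(round(r["confidence"],2),np.round(r["bbox"],1))
    hsv=cv2.cvtColor(c["image"],cv2.COLOR_BGR2HSV); u,v=proj(c,[[632.3,10,202]])[0].astype(int)
    ye=((hsv[...,0]>15)&(hsv[...,0]<32)&(hsv[...,1]>120)&(hsv[...,2]>110)); w=12
    if 0<u<512 and 0<v<384:
        q=np.argwhere(ye[max(v-w,0):v+w,u-w:u+w]); print("nut px",len(q), (q.mean(0)[::-1]+[u-w,max(v-w,0)]) if len(q) else 0, (q.min(0),q.max(0)) if len(q) else 0)
im=cv2.imread("pics/scene0.png")
E
```

```text
scene exp nut top @199/206, S: [[266.2, 147.4], [266.2, 145.1], [266.0, 158.1]]
0.89 [234.9 279.2  25.8  44.3]
0.79 [286.4 211.4  13.1  35.9]
0.65 [293.6 254.4  17.6  40.9]
0.63 [268.4 156.8   9.9  16.1]
nut px 25 [269.52 147.72] (array([ 8, 14]), array([18, 23]))
top exp nut top @199/206, S: [[315.8, 157.6], [316.1, 156.8], [314.1, 161.2]]
0.76 [147.3 253.8  22.2  21.5]
nut px 0 0 0
wrist exp nut top @199/206, S: [[251.8, 640.4], [251.8, 657.3], [252.0, 527.9]]
0.9 [ 49.1 244.8  94.4  86.9]
0.36 [334.3 303.1 207.  161.8]
```

The nut rose about 2.4 px, roughly 7 mm, which matches the wedge geometry, so the bob is lifted. Drawing the key out.

move_arm:
  moves: [0,0.01,-0.0002,0,0,0,0,0,0.03,-0.0002,0,0,0,0,0,0.055,-0.0002,0,0,0,0,0,0.08,-0.0002,0,0,0,0,0,0.12,-0.0002,0,0,0,0,0,0.16,0.0,0,0,0,0,0,0.16,0.0,0,0,0,0,0,0.16,0.0,0,0,0,0]

```text
clock: 22.2
tool_pos: [645.3, 250.0, 254.1]
eef_rot: [0.0, 0.726, 0.688, 0.0]
contact_force: [-0.5, -0.4, -1.0]
width: 5.7
grasp_force: 50.0
```

```bash
python3 - <<'E'
from h import *
st()
c=cap("top")
for r in viewer.cut_out("ink_tin","top")[:1]: print(r["confidence"],onz(c,*r["bbox"][:2],20).round())
print("drift",[ (round(r["confidence"],2),np.round(r["bbox"])) for r in viewer.cut_out("drift","top")[:1]])
print(go((612,248,21),-3))
print("purple",onz(c,283,218,100).round(), onz(c,184,148,30).round())
E
```

```text
t 22.2 tcp [645.3 250.  254.1] grasp [645.4 250.   90.1] yhead -3.03 tilt [ 0.0006 -0.0002] F [-0.5 -0.4 -1. ] M [-0.08  0.08  0.  ] w 5.7 g 50.0 q [-0.74  0.62  0.43  1.45 -0.27  1.14 -0.31]
0.51 [735. 193.  20.]
drift [(0.42, array([253., 168.,  18.,   3.]))]
(array([-0.0021, -0.0335,  0.0692]), array([ 0.03,  0.01, -0.16]))
purple [500.  88. 100.] [714. 357.  30.]
```

move_arm:
  moves: [0,0,-0.015,0.03,0,0,0,0,0,-0.03,0.06,0,0,0,0,0,-0.03,0.07,0,0,0,0,0,-0.03,0.07,0,0,0,0.5,0,-0.03,0.07,0,0,0,0.5,0,-0.03,0.07,0,0,0,0.5,0,-0.03,0.07,0,0,0,0.5,0,-0.03,0.07,0,0,0,0.5,0,-0.03,0.07,0,0,0,0.5,0,-0.03,0.02,0,0,0,0.5,0,-0.03,-0.04,0,0,0,0.5,0,-0.03,-0.1,0,0,0,0.5,0,-0.03,-0.15,0,0,0,0.5,0,-0.03,-0.2,0,0,0,0.5,0,-0.03,-0.2,0,0,0]

```text
clock: 24.22
tool_pos: [615.8, 250.5, 458.8]
eef_rot: [0.001, 0.726, 0.688, 0.004]
contact_force: [1.3, -0.6, -1.2]
width: 43.5
grasp_force: 0.0
```

```bash
python3 - <<'E'
from h import *
st(); c=cap("wrist")
for r in viewer.cut_out("drift","wrist")[:2]: 
    q=np.array([onz(c,u,v,10)[:2] for v,u in np.argwhere(r["region"])],np.float32); print(round(r["confidence"],2),np.round(r["bbox"],1),cv2.minAreaRect(q),cv2.boxPoints(cv2.minAreaRect(q)).round(0).tolist())
print(go((632.4,10.2,300),-4))
E
```

```text
t 24.23 tcp [615.8 250.5 458.8] grasp [616.9 251.1 294.8] yhead -3.1 tilt [0.0067 0.0035] F [ 1.3 -0.6 -1.2] M [-0.06  0.02 -0.04] w 43.5 g 0.0 q [-0.8   0.42  0.49  1.28 -0.2   1.47 -0.38]
0.8 [252.8 193.1   5.1  91.3] ((614.9907836914062, 203.23818969726562), (137.11485290527344, 6.0289835929870605), 86.79891204833984) [[608.0, 135.0], [614.0, 135.0], [622.0, 272.0], [616.0, 272.0]]
(array([-0.2393,  0.03  , -0.0101]), array([ 0.02, -0.02,  0.92]))
```

The key is on the table, with its tip about 125 mm from the axis. Back to the bob.

move_arm:
  moves: [0.5,-0.06,0.0075,-0.01,0,0,0,0.5,-0.12,0.015,-0.01,0,0,0,0.5,-0.18,0.0225,-0.01,0,0,0,0.5,-0.225,0.028,-0.01,0,0,0,0.5,-0.239,0.03,-0.01,0,0,0,0.5,-0.239,0.03,-0.01,0,0,0,0.5,-0.239,0.03,-0.01,0,0,0]

```text
clock: 25.2
tool_pos: [632.5, 12.8, 463.2]
eef_rot: [-0.001, 0.725, 0.689, -0.0]
contact_force: [0.2, 0.2, -0.6]
width: 43.4
grasp_force: 0.0
```

```bash
python3 - <<'E'
from h import *
st(); c=cap("wrist"); im=c["image"]; hsv=cv2.cvtColor(im,cv2.COLOR_BGR2HSV)
S=(632.3,10.2)
u,v=proj(c,[[*S,199]])[0].astype(int); print(u,v)
for thr in(110,190):
    ye=((hsv[...,0]>15)&(hsv[...,0]<32)&(hsv[...,1]>120)&(hsv[...,2]>thr))
    m=np.zeros_like(ye); m[v-35:v+35,u-35:u+35]=ye[v-35:v+35,u-35:u+35]
    q=np.array([onz(c,a,b,200)[:2] for b,a in np.argwhere(m)],np.float32); print(len(q),cv2.minAreaRect(q))
for r in viewer.cut_out("bob","wrist")[:2]: print(round(r["confidence"],2),np.round(r["bbox"],1))
for z in(206,203,200,198): print(z,go((632.4,10.2,z),-3))
E
```

```text
t 25.2 tcp [632.5  12.8 463.2] grasp [632.3  12.9 299.2] yhead -2.93 tilt [-0.0011  0.0007] F [ 0.2  0.2 -0.6] M [-0.08  0.12 -0.02] w 43.4 g 0.0 q [-0.52  0.36  0.58  1.37 -0.19  1.47 -0.  ]
253 200
211 ((632.2808837890625, 12.368773460388184), (24.351551055908203, 12.772632598876953), 82.15524291992188)
143 ((632.1852416992188, 10.55913257598877), (20.795547485351562, 12.441675186157227), 82.52125549316406)
0.8 [252.8 193.7  49.5  55. ]
206 (array([-0.0025,  0.0001,  0.0936]), array([-0.04, -0.03,  0.08]))
203 (array([-0.0025,  0.0001,  0.0966]), array([-0.04, -0.03,  0.08]))
200 (array([-0.0025,  0.0001,  0.0996]), array([-0.04, -0.03,  0.08]))
198 (array([-2.500e-03,  1.000e-04,  1.016e-01]), array([-0.04, -0.03,  0.08]))
```

move_arm:
  moves: [0.5,-0.0025,0,0.04,0,0,4,0.5,-0.0025,0,0.08,0,0,4,0.5,-0.0025,0,0.0955,0,0,4,0.5,-0.0025,0,0.0955,0,0,4,0,-0.0025,0,0.0955,0,0,4,0,-0.0025,0,0.0955,0,0,4,0,-0.0025,0,0.0955,0,0,4,0,-0.0025,0,0.0955,0,0,4,0,-0.0025,0,0.0955,0,0,4,0,-0.0025,0,0.0955,0,0,4]

```text
clock: 26.55
tool_pos: [632.2, 8.1, 368.8]
eef_rot: [-0.0, 0.749, 0.662, 0.0]
contact_force: [-1.1, -0.1, 4.3]
width: 13.8
grasp_force: 50.0
```

```bash
python3 - <<'E'
from h import *
st()
E
```

```text
t 26.55 tcp [632.2   8.1 368.8] grasp [632.3   8.1 204.8] yhead -7.08 tilt [0.     0.0003] F [-1.1 -0.1  4.3] M [-0.06  0.53  0.  ] w 13.8 g 50.0 q [-0.52  0.4   0.57  1.52 -0.22  1.29 -0.04]
```

move_arm:
  moves: [0,0,0,-0.003,0,0,0,0,0,0,-0.008,0,0,0,0,0,0,-0.02,0,0,0,0,0,0,-0.05,0,0,0,0,0,0,-0.09,0,0,0,0,0,0,-0.09,0,0,0,0,0,0,-0.09,0,0,0]

```text
clock: 27.42
tool_pos: [632.2, 8.1, 458.4]
eef_rot: [-0.0, 0.749, 0.662, -0.0]
contact_force: [-0.8, 1.3, -2.0]
width: 13.5
grasp_force: 50.0
```

```bash
python3 - <<'E'
from h import *
st(); c=cap("wrist")
for r in viewer.cut_out("bob","wrist")[:3]: print(round(r["confidence"],2),np.round(r["bbox"],1))
im=c["image"]; hsv=cv2.cvtColor(im,cv2.COLOR_BGR2HSV); 
p,R,s=pose(); g=p+164*R[:,2]
print(proj(c,[g,g-[0,0,20]]))
E
```

```text
t 27.43 tcp [632.2   8.1 458.4] grasp [632.1   8.1 294.4] yhead -7.08 tilt [-0.0002  0.0002] F [-0.8  1.3 -2. ] M [-0.1   0.11 -0.01] w 13.5 g 50.0 q [-0.53  0.36  0.59  1.38 -0.2   1.46 -0.06]
0.9 [133.1 114.1  48.1  41. ]
0.66 [253.9 212.2  76.9  66.2]
[[251.87871329 250.12079695]
 [252.01548301 234.98253289]]
```

```bash
python3 - <<'E'
from h import *
print(go((481,242,294),-7)); print(go((481,242,128),-7))
E
```

```text
(array([ 2.134e-01, -1.788e-01, -2.000e-04]), array([-0.09,  0.01, -0.08]))
(array([ 0.2134, -0.1785,  0.1658]), array([-0.09,  0.01, -0.08]))
```

move_arm:
  moves: [0,0.045,-0.037,0,0,0,0,0,0.09,-0.075,0,0,0,0,0,0.135,-0.112,0,0,0,0,0,0.175,-0.147,0,0,0,0,0,0.205,-0.172,0,0,0,0,0,0.2135,-0.179,0,0,0,0,0,0.2135,-0.179,0,0,0,0,0,0.2135,-0.179,0,0,0,0]

```text
clock: 28.52
tool_pos: [481.8, 240.5, 458.3]
eef_rot: [0.0, 0.75, 0.661, -0.0]
contact_force: [-0.3, -0.5, -0.7]
width: 13.2
grasp_force: 50.0
```

```bash
python3 - <<'E'
from h import *
st(); print(go((481,242,128),-7))
E
```

```text
t 28.52 tcp [481.8 240.5 458.3] grasp [481.8 240.4 294.3] yhead -7.22 tilt [ 0.     -0.0007] F [-0.3 -0.5 -0.7] M [-0.04  0.11 -0.02] w 13.2 g 50.0 q [-0.94  0.11  0.43  1.63 -0.05  1.41 -0.63]
(array([ 0.0015, -0.001 ,  0.1663]), array([ 0.01,  0.04, -0.22]))
```

move_arm:
  moves: [0,0.0015,-0.001,0.05,0,0,0,0,0.0015,-0.001,0.1,0,0,0,0,0.0015,-0.001,0.11,0,0,0,0,0.0015,-0.001,0.125,0,0,0,0,0.0015,-0.001,0.14,0,0,0,0,0.0015,-0.001,0.14,0,0,0]

```text
clock: 29.28
tool_pos: [480.1, 243.6, 318.1]
eef_rot: [-0.0, 0.749, 0.662, -0.0]
contact_force: [-0.3, 0.1, -1.5]
width: 13.5
grasp_force: 50.0
```

```bash
python3 - <<'E'
from h import *
st(); print(go((481,242,124),-7))
E
```

```text
t 29.27 tcp [480.1 243.6 318.1] grasp [480.  243.5 154.1] yhead -7.09 tilt [-0.0007 -0.0004] F [-0.3  0.1 -1.5] M [-0.12  0.09  0.01] w 13.5 g 50.0 q [-0.93  0.21  0.42  1.82 -0.1   1.13 -0.6 ]
(array([-0.0014,  0.0011,  0.0301]), array([-0.03,  0.03, -0.09]))
```

move_arm:
  moves: [0,-0.001,0.0008,0.012,0,0,0,0,-0.001,0.0008,0.022,0,0,0,0,-0.001,0.0008,0.029,0,0,0,0,-0.001,0.0008,0.031,0,0,0]

```text
clock: 29.78
tool_pos: [480.9, 242.5, 289.1]
eef_rot: [-0.001, 0.749, 0.662, -0.0]
contact_force: [-12.9, -6.8, 34.7]
width: 13.5
grasp_force: 50.1
```

```bash
python3 - <<'E'
from h import *
st()
E
```

```text
t 29.77 tcp [480.9 242.5 289.1] grasp [480.8 242.7 125.1] yhead -7.09 tilt [-0.0007  0.0007] F [-12.9  -6.8  34.7] M [-1.69  3.24  0.06] w 13.5 g 50.1 q [-0.92  0.25  0.42  1.85 -0.12  1.07 -0.58]
```

move_arm:
  moves: [0,0,0,-0.003,0,0,0,0,0,0,-0.003,0,0,0]

```text
clock: 30.02
tool_pos: [480.9, 242.6, 290.5]
eef_rot: [0.0, 0.749, 0.662, 0.0]
contact_force: [-0.5, 0.1, -1.6]
width: 13.8
grasp_force: 50.0
```

```bash
python3 - <<'E'
from h import *
st()
for n in("scene","top"):
    c=cap(n); print(n,proj(c,[[481,244,62],[481,244,85]]).round(1).tolist(),[(round(r["confidence"],2),np.round(r["bbox"],1).tolist()) for r in viewer.cut_out("bob",n)[:4]])
E
```

```text
t 30.02 tcp [480.9 242.6 290.5] grasp [480.9 242.7 126.5] yhead -7.08 tilt [0.0003 0.0003] F [-0.5  0.1 -1.6] M [-0.05  0.03 -0.06] w 13.8 g 50.0 q [-0.92  0.25  0.42  1.85 -0.11  1.07 -0.58]
scene [[262.7, 233.1], [262.8, 225.1]] [(0.71, [293.6, 253.4, 19.1, 37.5]), (0.62, [260.9, 225.9, 18.8, 27.0]), (0.58, [235.9, 279.5, 18.1, 47.2]), (0.5, [285.9, 215.7, 14.9, 25.3])]
top [[223.7, 228.5], [223.0, 227.5]] [(0.88, [146.8, 255.1, 24.0, 22.0]), (0.82, [282.1, 220.2, 17.8, 18.9])]
```

move_arm:
  moves: [0,0,0,0.001,0,0,0,0.4,0,0,0.001,0,0,0,0.4,0,0,0.001,0,0,0,0.4,0,0,0.001,0,0,0,0.5,0,0,0.001,0,0,0,0.5,0,0,-0.02,0,0,0,0.5,0,0,-0.06,0,0,0,0.5,0,0,-0.105,0,0,0,0.5,0,0,-0.105,0,0,0,0.5,0,0,-0.105,0,0,0]

```text
clock: 31.48
tool_pos: [480.6, 242.5, 395.0]
eef_rot: [-0.0, 0.749, 0.662, -0.0]
contact_force: [-0.8, -0.5, -0.5]
width: 43.5
grasp_force: 0.0
```

```bash
python3 - <<'E'
from h import *
st(); c=cap("wrist"); im=c["image"]; hsv=cv2.cvtColor(im,cv2.COLOR_BGR2HSV)
cv2.imwrite("pics/end.png",im)
u,v=proj(c,[[481,244,120]])[0].astype(int); w=25
for thr in(120,200):
    ye=(hsv[...,0]>15)&(hsv[...,0]<32)&(hsv[...,1]>130)&(hsv[...,2]>thr); m=np.zeros_like(ye); m[v-w:v+w,u-w:u+w]=ye[v-w:v+w,u-w:u+w]
    q=np.array([onz(c,a,b,120)[:2] for b,a in np.argwhere(m)],np.float32); print(len(q),cv2.minAreaRect(q))
for r in viewer.cut_out("bob","wrist")[:3]:
    q=np.array([onz(c,a,b,97)[:2] for b,a in np.argwhere(r["region"])],np.float32); print(np.round(r["bbox"],1),cv2.minEnclosingCircle(q))
for n in("scene","top"):
    c=cap(n); print(n,[(round(r["confidence"],2),np.round(r["bbox"],1).tolist()) for k in("bob","spare_bob","drift") for r in viewer.cut_out(k,n)[:4]])
E
```

```text
t 31.48 tcp [480.6 242.5 395. ] grasp [480.6 242.5 231. ] yhead -7.07 tilt [-0.0004 -0.0001] F [-0.8 -0.5 -0.5] M [-0.09  0.07 -0.02] w 43.5 g 0.0 q [-0.94  0.14  0.43  1.73 -0.06  1.28 -0.62]
129 ((481.16619873046875, 246.03245544433594), (23.1694393157959, 11.957773208618164), 82.62602996826172)
61 ((481.4292297363281, 244.67767333984375), (20.54220199584961, 11.103736877441406), 82.67291259765625)
[137.8 163.6  55.7  49.2] ((377.0018310546875, 278.0492248535156), 27.15999412536621)
[284.9 286.5  30.5  21.3] ((500.6455078125, 130.32894897460938), 19.398601531982422)
[254.2 184.2  49.3  53.1] ((481.3681335449219, 246.07015991210938), 25.500673294067383)
scene [(0.95, [293.7, 254.6, 20.2, 39.9]), (0.59, [234.2, 278.9, 21.8, 46.6]), (0.57, [261.2, 226.7, 19.4, 23.7]), (0.77, [243.4, 239.3, 16.5, 25.7]), (0.54, [229.8, 230.8, 32.5, 17.9])]
top [(0.76, [147.1, 254.2, 20.3, 18.1]), (0.74, [281.4, 217.8, 18.5, 18.6])]
```

The bob stands in its hole, within about 1 mm of its original reading and upright. Handing in.

```bash
python3 -c "
from bench import ticket; print(ticket.hand_in())"
```

```text
the job is handed in; nothing more can be done
None
```

I handed the job in at about 31.5 s of the 72 s: the white bob was pressed home at about 17 N, lifted free with the drift key and stood upright in its rack hole again, and the key lies on the table clear of the polisher; the hand-in gave no verdict.

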